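# Show the bonded module to the inspection camera through the polarising filter

## Task

The bare metal glares, so first slide the polarising filter (the metal frame with the square dark window and the wide tab) from the filter stand into the slot in front of the inspection camera's lens until it is fully home, and let go of it. Then lift the open module out of the bonder's work holder and hold it up to the camera, right way up and not leaning to either side, circuit side squarely facing the tilted lens and centred on the lens axis, with the circuit 15 cm out from the filter; take it by its edges, since nothing may touch the bonded circuit. Finish while still holding the module there in the air, and leave the other things on the bench where they are.

Things in the scene. Friction and masses are not known exactly. Their poses are not given: they have to be found in the camera images.
- camera: inspection camera on a post stand, fixed to the bench. Origin: centre of the underside of its aluminium base plate (150 x 120 x 14 mm), z up, x = the horizontal heading in which the camera looks. The post (24 mm thick, 284 mm high) stands at x = -48 mm; its clamp (44 x 50 x 36 mm, centre 225 mm high) has a knob out to y = -47 mm.
- filter_holder: black filter slot in front of the lens, fixed to the camera and tilted with it. Origin: middle of the slot's floor, 100 mm ahead of the camera's origin, 150 mm above the bench. x = the way the lens looks (forward and 20 deg down), y = across, z = up along the slot (leaning 20 deg forward). A filter goes in along -z and rests on the floor. Inside: 10.5 mm thick (x), 80 mm wide (y).
- slot_mouth (a point): middle of the slot's open top (x = 0, y = 0, z = 60 mm in the filter holder's frame), where its grooved side rails end. Above it the rails flare out until z = 72 mm, to about 24 mm (x) by 93 mm (y). The front is open between y = -32 and +32 mm; a plate closes the back up to z = 60 mm.
- lens (a point): middle of the lens's front glass (x = -9, y = 0, z = 38 mm in the filter holder's frame); the lens axis runs through it along the holder's x. The lens behind is 48 mm thick; the camera body, 44 mm square, lies from x = -74 to -136 mm; both stay below z = 62 mm.
- focus (a point): the point in empty air where the middle of the circuit belongs: on the lens axis, 150 mm ahead of the filter's middle plane (x = 150, y = 0, z = 38 mm in the filter holder's frame).
- stand: white plastic filter stand, fixed, 130 (x) x 92 (y) x 30 mm high. Origin: centre of its underside. Two slots across it (along y), at x = -32 and +32 mm, each 10 mm thick, 80 mm wide, 22 mm deep (floor 8 mm above the bench); a filter stands upright in each.
- polariser: polarising filter, 0.06 to 0.13 kg: flat aluminium frame 8 mm thick (x), 76 mm wide (y), 76 mm high (z) with a square dark window, and on its top a wide tab 36 mm wide (y), 8 mm thick and 32 mm high (z = 76 to 108 mm) to grip it by. Origin: centre of its lower edge; z up through the tab. Front and back are alike. It stands in either slot of the stand.
- round_filter: the other filter, not wanted: same frame, but a round window (42 mm) and a narrow tab 16 mm wide. Stands in the other slot of the stand. Origin: centre of its lower edge.
- work_holder: bonder's work holder, fixed: black round base (140 mm across, 12 mm high) with a pedestal and two dark steel jaws. Origin: centre of its underside. Gap between the jaws: 12 mm in x, floor 38 mm high; jaws 54 mm high, 60 mm long in y; end stops 46 mm high at y = -36 and +36 mm; a screw knob sticks out to x = 46 mm. The jaws are slack: the module simply lifts out.
- module: open hybrid module, 0.11 to 0.22 kg: aluminium plate 10 mm thick (x), 64 mm wide (y), 90 mm high (z), standing upright between the jaws of the work holder. Origin: centre of its lower edge (mid-thickness), z up, x = out of the circuit side. Its two side edges (y = -32 and +32 mm) are plain and 10 mm broad: grip it there.
- circuit: the bonded circuit on the module's +x side: white ceramic 52 mm wide (y) by 60 mm high with chips and fine wires, from z = 22 to 82 mm of the module, standing 2 to 4 mm proud of the plate. Fragile: nothing may touch it. Same origin and axes as the module.
- circuit_mid (a point): middle of the circuit's face: x = 7, y = 0, z = 52 mm in the module's frame.
- wire_spool: small aluminium spool of bonding wire, 52 mm across, 25 mm high. Origin: centre of its underside.
- chip_box: flat black chip box with a clear lid, 70 x 70 x 24 mm. Origin: centre of its underside.
- torque_driver: grey-handled screwdriver lying on the bench, 170 mm long, near the back.
- rinse_bottle: white bottle, 60 mm across, 155 mm high. Origin: centre of its underside.
- esd_brush: small brush with a black handle lying on the bench in front of the robot, 150 mm long.
- swab_cup: steel cup, 56 mm across, 55 mm high. Origin: centre of its underside.

How it is judged:
By the outcome, as a careful person would: the job done as asked, in the order asked, and still so for the second after the job is handed in, while the arm keeps its last pose, push and grip.
It also fails if it takes over 58 s, if anything falls off the work surface, if the arm or the gripper's body presses on something with over 40 N, if the wrist force passes 120 N, or if a joint passes its speed limit or range.

## Robot

A 6-joint arm with a two-finger parallel gripper is mounted at the origin on the work surface. World frame = base frame: x ahead of the robot, y to its left, z up, the work surface at z = 0. Lengths are in mm, angles in rad, forces in N, time in s.
With the tool pointing down it reaches from about 350 to 975 mm from the base axis. Payload 7.1 kg.
Tool frame: the origin (TCP) lies between the finger pads; the fingertips stand 17 mm ahead of it and the grasp point (between the pads) lies 2 mm behind it; z points along the fingers, y is the line along which they close (so a half turn about z gives the same grasp; the last joint's range is limited). The gripper opens to 88 mm and grips with 3 to 60 N. Pads are 20 mm wide; open, the fingers measure 115 mm over their backs; the gripper's body (75 mm by 178 mm) begins 61 mm behind the grasp point.
Start: joints at [1.293, 0.423, 1.63, -0, 1.089, -0.019], TCP at [159.919, 604.178, 239.675] pointing down, gripper open.
Joint ranges: [-3, 3], [-0.9, 2.11], [0.09, 2.58], [-1.31, 4.45], [0.11, 2.69], [-2.54, 2.54]. Speed limits (rad/s): [2.39, 2.39, 3.01, 3.14, 3.14, 3.14].

## Interface

Orientations are given as a rotation vector (axis times angle).
In Python, from workcell import ctrl gives the robot as it stands.
- The arm moves only by the shell command python3 jog.py 'ROWS' [OPENING]. ROWS is a JSON list of rows, 1 to 5 of them, each of 6 numbers: dx, dy, dz in mm, then a rotation vector rx, ry, rz in rad; each row shifts and turns the commanded pose from where the row before left it, along the tool's axes as they then stand; what a row does not reach is not made up. A row lasts 1/12 s, in which the tool goes at most 41.7 mm and 0.125 rad, less where a joint would pass 70% of its speed; a pose out of reach is approached as far as the arm can. OPENING is the finger opening in mm, set as the command begins (- or left out keeps the last). The fingers move at their own pace and stop on an object; the grip force is fixed at half the most. Time passes only in rows, so rows that do not move let the fingers close. It prints the time, the measured TCP pose, the force, the opening and the grip force at its end.
- ctrl.get_obs(): the state, without advancing time (a new reading comes with each control period).
- ctrl.get_image(name): name is "scene" or "side" or "wrist"; returns a dict with "img" (384x512x3 uint8, red, green, blue), "fx", "fy", "cx", "cy" (pixels), "k1" (the pictures are not rectified: a ray, as slopes to the right and down, at radius r is drawn at 1 + k1 r^2 times it, then the intrinsics apply), "R" (3x3) and "t" (3): a world point X has camera coordinates R X + t. Camera axes: x right, y down, z forward; pixel columns grow to the right and rows downward; lengths in mm; the calibration is good to about 2 mm. A picture is of the moment at which its call begins. There is no depth.
- ctrl.close_job(): hands the job in; it is judged then, once.
The state is a dict: "t": time; "qpos": joint angles; "qvel": joint speeds; "joint_torque": joint torques, N m; "ee_pos": TCP position; "orientation": TCP orientation; "ft_force": force on the tool from outside, world axes, zero at the start; "moment": the same for the moment, N m; "width": finger opening in mm; "grasp_force": force on a finger pad.
Only numpy, scipy, OpenCV 4.12 (cv2) and the standard library are available. Lean on these libraries where they do the work, as an engineer would, in place of code of your own. Each camera call takes 0.05 s, during which the arm holds its last target. There are 200 camera calls.

## Working session

There is one attempt and no reset: what is moved stays moved. The work goes in short steps, Python scripts to look and compute and a shell command to move; the robot and the scene stay as the last step left them, time stands still between calls to the robot, and variables do not carry over. Pictures are saved under pics/ and viewed, at most 10 in all, crops included, and the job is handed in when it is done.

```bash
ls; mkdir -p pics; python3 - <<'E'
from workcell import ctrl
import cv2,json,numpy as np
for n in ["scene","side"]:
    d=ctrl.get_image(n); cv2.imwrite(f"pics/{n}0.png",cv2.resize(d["img"][:,:,::-1],(800,600),interpolation=cv2.INTER_CUBIC))
    print(n,{k:np.round(d[k],4).tolist() for k in d if k!="img"})
    np.savez(f"{n}0.npz",**d)
o=ctrl.get_obs();print(o)
E
```

```text
jog.py
pics
workcell.py
scene {'fx': 473.2196, 'fy': 473.2196, 'cx': 260.5148, 'cy': 191.8967, 'k1': -0.1339, 'R': [[0.2073, 0.9782, -0.0104], [0.8501, -0.1854, -0.493], [-0.4842, 0.0933, -0.87]], 't': [-134.1317, -378.6724, 2028.3979]}
side {'fx': 483.8532, 'fy': 483.8532, 'cx': 260.6247, 'cy': 184.9065, 'k1': -0.0126, 'R': [[0.8045, -0.5936, 0.0206], [-0.4257, -0.6003, -0.677], [0.4143, 0.5359, -0.7357]], 't': [-399.322, 335.4652, 1308.4392]}
{'t': 0.1, 'qpos': array([ 1.29300803e+00,  4.23746661e-01,  1.63058673e+00, -5.98949769e-05,
        1.08862234e+00, -1.89948840e-02]), 'qvel': array([ 4.12508826e-05, -1.56813160e-03, -5.50166365e-04, -1.07223010e-03,
        3.09204827e-04,  7.42131390e-04]), 'joint_torque': array([ 2.54634388e-04, -5.45613635e+01, -2.74320692e+01,  6.45731762e-02,
        1.87641126e-02, -4.20210529e-05]), 'ee_pos': array([159.8038425 , 603.73583728, 239.00105982]), 'orientation': array([-4.05315647e-01, -3.11518579e+00,  2.12980925e-03]), 'ft_force': array([-0.23026198,  0.57695   ,  0.28505628]), 'moment': array([ 0.01702804, -0.02539516, -0.00605207]), 'grasp_force': 0.0, 'width': 87.81396343050967}
```
View pics/scene0.png

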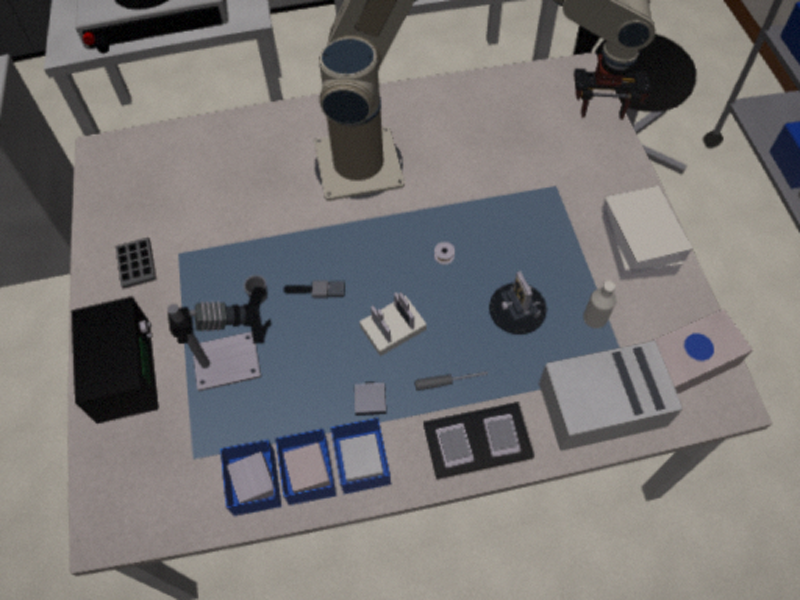

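View pics/side0.png

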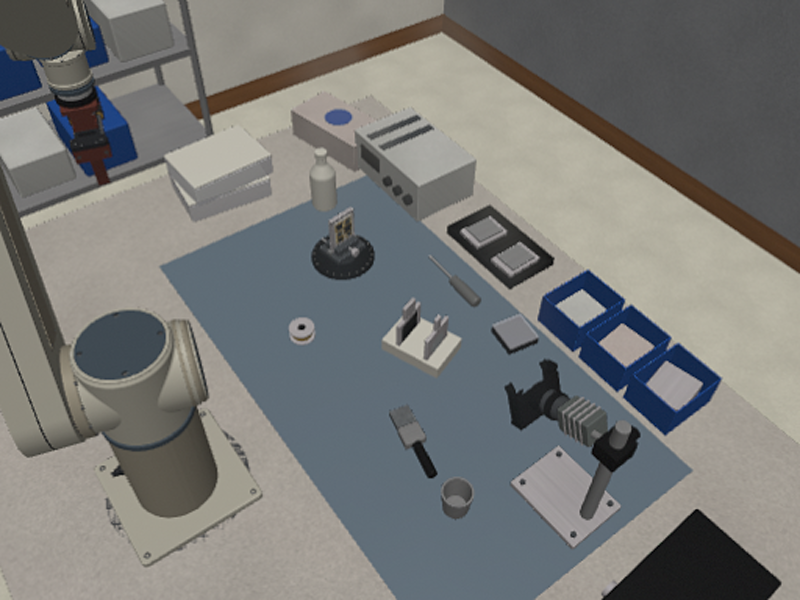

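```bash
python3 - <<'E'
import cv2,numpy as np
S=np.load("scene0.npz")["img"][:,:,::-1];D=np.load("side0.npz")["img"][:,:,::-1]
def crop(I,x,y,w,h,s):
    c=cv2.resize(I[y:y+h,x:x+w],(w*s,h*s),interpolation=cv2.INTER_CUBIC)
    c=np.clip(c.astype(float)*1.4,0,255).astype(np.uint8)
    for i in range(0,w,10): 
        cv2.line(c,(i*s,0),(i*s,6),(0,255,255),1); cv2.putText(c,str(x+i),(i*s,16),0,.33,(0,255,255),1)
    for i in range(0,h,10): 
        cv2.line(c,(0,i*s),(6,i*s),(0,255,255),1); cv2.putText(c,str(y+i),(8,i*s+4),0,.33,(0,255,255),1)
    return c
a=np.vstack([np.hstack([crop(S,222,182,57,42,7),crop(S,303,168,57,42,7)]),np.hstack([crop(D,240,188,57,52,7)[:,:399],crop(D,193,128,57,52,7)])])
cv2.imwrite("pics/m1.png",a[:600]);
b=np.hstack([crop(S,100,170,80,100,5),crop(D,318,226,80,100,5)]);cv2.imwrite("pics/m2.png",b)
E
```

View pics/m1.png

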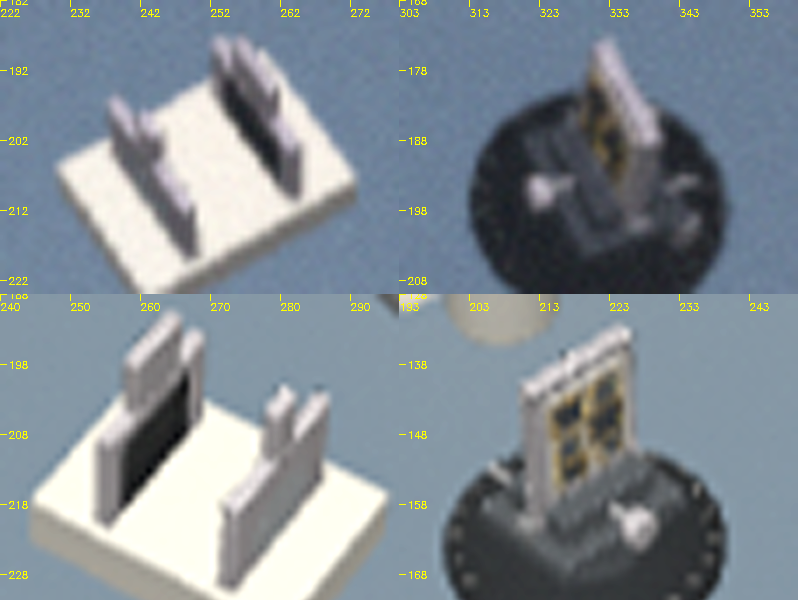

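View pics/m2.png

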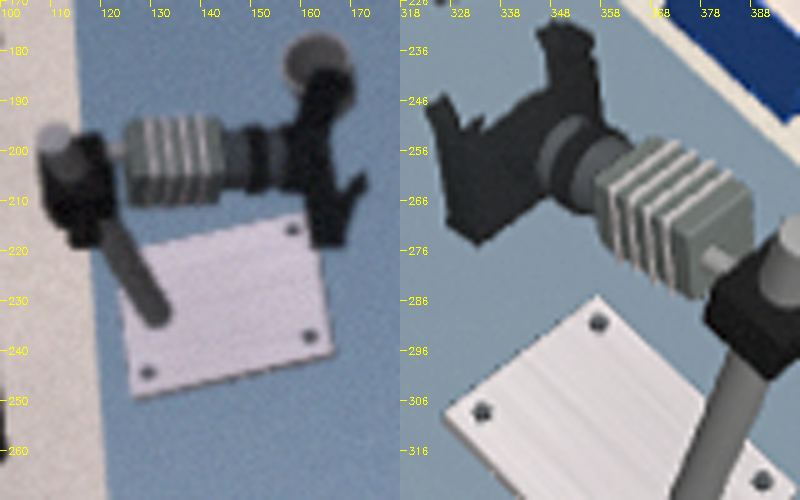

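```bash
cat > h.py <<'E'
import numpy as np, cv2
from scipy.optimize import least_squares
from scipy.spatial.transform import Rotation as Ro
def load(n): return dict(np.load(n+".npz"))
def proj(c,X):
    p=np.atleast_2d(X)@c["R"].T+c["t"]; s=p[:,:2]/p[:,2:]
    s=s*(1+c["k1"]*(s**2).sum(1,keepdims=True))
    return s*[c["fx"],c["fy"]]+[c["cx"],c["cy"]]
def yawpose(q,P):
    return Ro.from_euler('z',q[2]).apply(P)+[q[0],q[1],0]
def fit(obs,q0):  # obs: list (cam, localpts, pixels)
    f=lambda q:np.concatenate([(proj(c,yawpose(q,np.array(P,float)))-np.array(u)).ravel() for c,P,u in obs])
    r=least_squares(f,q0,loss='soft_l1'); return r.x,f(r.x).reshape(-1,2)
def HT(q): # filter holder pose from camera base (x,y,yaw): origin, R
    Rz=Ro.from_euler('z',q[2]); R=(Rz*Ro.from_euler('y',np.radians(20))).as_matrix()
    return Rz.apply([100,0,150])+[q[0],q[1],0],R
E
python3 - <<'E'
from h import *
S=load("scene0");D=load("side0")
def m(x0,y0,s,ox,oy,pts): return [((px-ox+.5)/s-.5+x0,(py-oy+.5)/s-.5+y0) for px,py in pts]
# stand
def pr(n,r): print(n,np.round(r[0],3),"res",np.round(r[1],1).tolist())
for s0 in [0.4,2.0,-1.1]:
  pass
# stand corners: find coordinates by back-projection at z=30
def back(c,uv,z):
    f=lambda X:(proj(c,[X[0],X[1],z])[0]-uv); return least_squares(f,[500,0]).x
su=m(222,182,7,0,0,[(57,170),(357,183)]); sd=m(240,188,7,0,294,[(30,500),(388,495)])
print("stand",[back(S,u,30).round(1) for u in su],[back(D,u,30).round(1) for u in sd])
cu=m(100,170,5,0,0,[(305,212),(335,350),(132,398)]); cd=m(318,226,5,400,0,[(598,295),(443,413)])+[(366.7,348.5),(396,321.7)]
pr("cam",fit([(S,[[75,60,14],[75,-60,14],[-75,-60,14]],cu),(D,[[75,-60,14],[75,60,14],[-75,60,14],[-75,-60,14]],cd)],[550,-450,1.5]))
mu=m(303,168,7,400,0,[(605,42),(655,140)]); md=m(193,128,7,400,294,[(527,390),(628,330)])
print("module top",[back(S,u,128).round(1) for u in mu],[back(D,u,128).round(1) for u in md])
E
```

```text
stand [array([504.9, -86. ]), array([546.1,  67.2])] [array([457.4,  35.5]), array([588.1, -54.3])]
cam [ 528.109 -412.264    1.618] res [[0.8, -0.7], [-0.1, 0.2], [-0.1, 0.1], [-0.8, -1.0], [-0.3, -0.5], [0.4, 0.9], [1.7, 0.5]]
module top [array([506.1, 294. ]), array([567.6, 302.5])] [array([506.4, 292.8]), array([568.3, 301. ])]
```

The scene shows the polariser (wide tab, dark window) in the stand's +y slot at about (513, 21). The module is at about (537, 298) with the circuit facing −y. The camera looks along about +y. I'll move above the polariser first.

```bash
R='x'
python3 jog.py '[[-29,-28,0,0,0,0],[-29,-28,0,0,0,0],[-29,-28,0,0,0,0],[-29,-28,0,0,0,0],[-29,-28,0,0,0,0]]' >/dev/null
python3 jog.py '[[-29,-28,0,0,0,0],[-29,-28,0,0,0,0],[-29,-28,0,0,0,0],[-29,-28,0,0,0,0],[-29,-28,0,0,0,0]]' >/dev/null
python3 jog.py '[[-29,-28,0,0,0,0],[-29,-28,0,0,0,0],[-29,-28,0,0,0,0],[-29,-28,0,0,0,0],[-29,-28,0,0,0,0]]'
python3 jog.py '[[-29,-28,0,0,0,0.12],[-29,-28,0,0,0,0.12],[0,0,0,0,0,0.12],[0,0,0,0,0,0.12],[0,0,0,0,0,0.12]]' 30 >/dev/null
python3 jog.py '[[0,0,0,0,0,0.12],[0,0,0,0,0,0.12],[0,0,0,0,0,0.12],[0,0,0,0,0,0.12],[0,0,0,0,0,0.12]]' >/dev/null
python3 jog.py '[[0,0,0,0,0,0.12],[0,0,0,0,0,0.12],[0,0,0,0,0,0.12],[0,0,0,0,0,0.12],[0,0,0,0,0,0.12]]' 
python3 jog.py '[[0,0,0,0,0,0.12],[0,0,0,0,0,0.12],[0,0,0,0,0,0.12],[0,0,0,0,0,0.12],[0,0,0,0,0,0.12]]'
python3 jog.py '[[0,0,0,0,0,0.12],[0,0,0,0,0,0]]'
cat >> h.py <<'E'
from workcell import ctrl
def tool():
    o=ctrl.get_obs(); R=Ro.from_rotvec(o["orientation"]).as_matrix(); return o,o["ee_pos"],R
def snap(cam,name):
    d=ctrl.get_image(cam); np.savez(name+".npz",**d)
    cv2.imwrite(f"pics/{name}.png",cv2.resize(d["img"][:,:,::-1],(800,600),interpolation=cv2.INTER_CUBIC)); return d
E
python3 - <<'E'
from h import *
o,p,R=tool();print(o["qpos"].round(3),p.round(1),R.round(3).tolist(),o["width"])
snap("wrist","w1")
E
```

```text
t: 1.35
ee_pos: [473.4, 84.8, 239.6]
orientation: [-0.406, -3.115, -0.0]
ft_force: [-0.2, 0.5, 0.1]
width: 88.0
grasp_force: 0.0
t: 2.6
ee_pos: [510.1, 15.6, 239.4]
orientation: [-2.697, -1.611, 0.001]
ft_force: [-0.1, 0.5, -0.7]
width: 30.0
grasp_force: 0.0
t: 3.02
ee_pos: [510.1, 15.6, 239.4]
orientation: [-3.053, -0.742, 0.001]
ft_force: [0.3, 0.3, -0.4]
width: 30.3
grasp_force: 0.0
t: 3.18
ee_pos: [510.1, 15.6, 239.4]
orientation: [-3.091, -0.56, 0.001]
ft_force: [-0.5, -0.0, -0.2]
width: 30.3
grasp_force: 0.0
[ 0.007  0.256  1.88  -0.     1.006  1.22 ] [510.1  15.6 239.4] [[0.936, 0.351, -0.001], [0.351, -0.936, -0.0], [-0.001, -0.0, -1.0]] 30.323557867821897
```

View pics/w1.png

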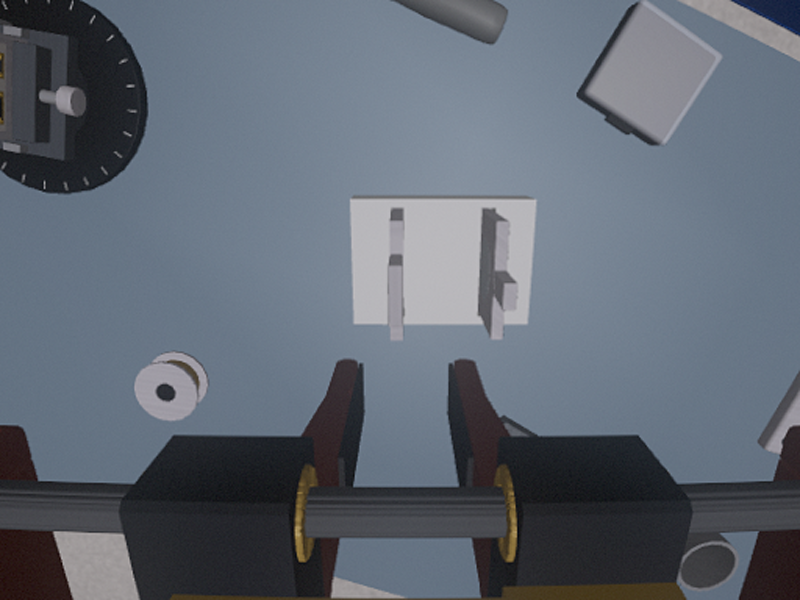

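```bash
cat >> h.py <<'E'
def px(pts,s=1.5625): return [((a+.5)/s-.5,(b+.5)/s-.5) for a,b in pts]
def m(x0,y0,s,ox,oy,pts): return [((a-ox+.5)/s-.5+x0,(b-oy+.5)/s-.5+y0) for a,b in pts]
E
python3 - <<'E'
from h import *
S=load("scene0");D=load("side0");W=load("w1")
su=m(222,182,7,0,0,[(57,170),(357,183)]); sd=m(240,188,7,0,294,[(30,500),(388,495)])
C=lambda a,b:[65*a,46*b,30]
O=[(S,[C(-1,-1*-1),C(1,-1)],su)]
# world corners: (505,-86)=(-x,+y)
ow=(W,[C(1,-1),C(-1,-1),C(1,1),C(-1,1)],px([(350,198),(536,200),(353,325),(528,325)]))
od=(D,[C(1,1),C(-1,-1)],sd)
for n,o in [("all",O+[ow,od]),("w",[ow]),("sd",O+[od])]:
    r=fit(o,[524,-9,1.92]); print(n,r[0].round(3),r[1].round(1).tolist())
q=fit([ow],[524,-9,1.92])[0]
L=np.array([[32+a*4,b*18,116] for a in(1,-1) for b in (-1,1)]+[[32+a*4,b*38,84] for a in(1,-1) for b in (-1,1)])
print((proj(W,yawpose(q,L))*1.5625).round(0).tolist())
print("cam centre",(-W["R"].T@W["t"]).round(1))
c=cv2.resize(W["img"][110:225,205:360,::-1],None,fx=5,fy=5,interpolation=cv2.INTER_CUBIC);cv2.imwrite("pics/w1c.png",c)
E
```

```text
all [521.123  -6.803   1.926] [[0.4, -1.1], [0.5, -1.2], [0.4, 0.7], [0.5, -0.0], [0.7, -0.8], [-0.5, -0.5], [-1.0, -0.3], [-0.8, -0.3]]
w [520.878  -6.53    1.926] [[0.1, 0.8], [0.2, 0.1], [0.4, -0.7], [-0.8, -0.4]]
sd [523.841  -9.252   1.924] [[-0.1, -0.4], [0.0, -0.4], [0.1, -0.2], [0.3, -0.2]]
[[387.0, 265.0], [388.0, 327.0], [402.0, 265.0], [402.0, 327.0], [389.0, 221.0], [390.0, 340.0], [402.0, 221.0], [402.0, 340.0]]
cam centre [585.4  45.5 385.3]
```

View pics/w1c.png

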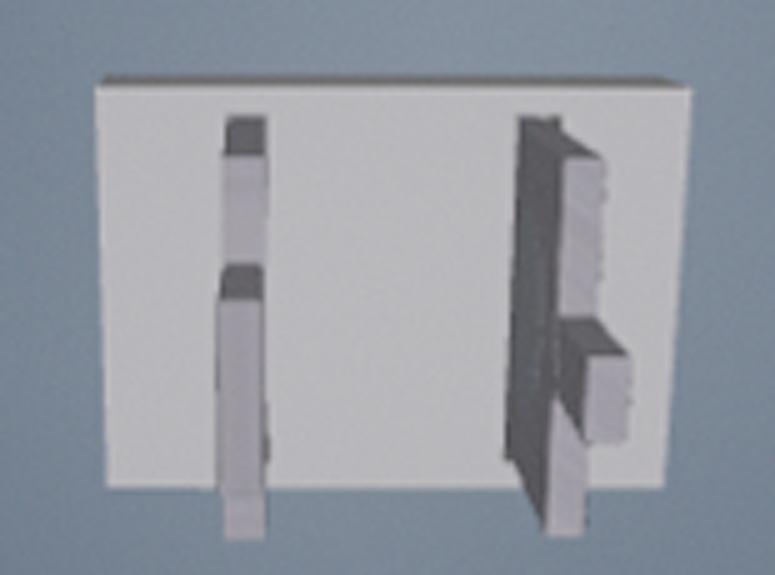

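The enlarged crop shows the polariser's tab top at crop (218–262, 298–492). That matches the tab edges predicted from the wrist fit to within 2 px, so I'll descend and grip.

```bash
python3 jog.py '[[2.5,-7.5,0,0,0,0],[0,0,35,0,0,0],[0,0,35,0,0,0],[0,0,35,0,0,0],[0,0,30,0,0,0]]' 
python3 jog.py '[[0,0,0,0,0,0],[0,0,0,0,0,0],[0,0,0,0,0,0],[0,0,0,0,0,0],[0,0,0,0,0,0]]' 0
python3 jog.py '[[0,0,0,0,0,0],[0,0,0,0,0,0],[0,0,0,0,0,0]]'
python3 - <<'E'
from h import *
o,p,R=tool();print(p.round(1),R.round(3).tolist(),o["ft_force"],o["moment"])
E
```

```text
t: 3.65
ee_pos: [509.6, 24.0, 103.0]
orientation: [-3.089, -0.572, 0.0]
ft_force: [0.9, 0.5, 0.8]
width: 29.8
grasp_force: 0.0
t: 4.07
ee_pos: [511.5, 23.6, 106.6]
orientation: [3.089, 0.567, 0.006]
ft_force: [0.9, -0.3, -0.9]
width: 7.6
grasp_force: 30.0
t: 4.32
ee_pos: [511.5, 23.5, 106.5]
orientation: [3.089, 0.567, 0.006]
ft_force: [0.9, -0.3, 7.5]
width: 8.1
grasp_force: 30.0
[511.5  23.5 106.5] [[0.935, 0.355, 0.004], [0.355, -0.935, 0.0], [0.003, 0.001, -1.0]] [ 0.87520154 -0.34579674  7.50458449] [-0.07205056  0.22439092  0.06539529]
```

```bash
python3 jog.py '[[0,0,-10,0,0,0],[0,0,-20,0,0,0],[0,0,-37,0,0,0],[0,0,-37,0,0,0],[0,0,-37,0,0,0]]' 
python3 jog.py '[[0,0,-38,0,0,0],[0,0,-38,0,0,0],[0,0,-38,0,0,0],[-12,35,0,0,0,0],[-12,35,0,0,0,0]]' 
python3 jog.py '[[-12,35,0,0,0,0],[-12,35,0,0,0,0],[-12,35,0,0,0,0],[-12,35,0,0,0,0],[-12,35,0,0,0,0]]' 
python3 jog.py '[[0,0,0,0,0,0.103],[0,0,0,0,0,0.103],[0,0,0,0,0,0.103],[0,0,0,-0.116,0,0],[0,0,0,-0.116,0,0]]' 
python3 jog.py '[[0,0,0,-0.117,0,0],[0,0,0,0,0,0],[0,0,0,0,0,0]]' 
python3 - <<'E'
from h import *
o,p,R=tool();print(o["qpos"].round(3),p.round(1),R.round(3).tolist(),o["ft_force"],o["moment"])
snap("wrist","w2")
E
```

```text
t: 4.73
ee_pos: [509.3, 23.5, 247.9]
orientation: [-3.09, -0.567, 0.001]
ft_force: [1.2, 0.2, -1.4]
width: 7.7
grasp_force: 30.0
t: 5.15
ee_pos: [513.3, -50.0, 363.9]
orientation: [3.087, 0.573, 0.01]
ft_force: [0.5, -0.5, -1.4]
width: 7.8
grasp_force: 30.0
t: 5.57
ee_pos: [517.7, -236.9, 360.8]
orientation: [3.09, 0.567, 0.001]
ft_force: [0.9, 0.1, -1.1]
width: 8.2
grasp_force: 30.0
t: 5.98
ee_pos: [518.2, -237.0, 361.0]
orientation: [2.904, 0.073, 0.012]
ft_force: [-0.5, -0.2, -0.8]
width: 7.6
grasp_force: 30.0
t: 6.23
ee_pos: [518.1, -233.7, 360.0]
orientation: [2.794, 0.079, 0.013]
ft_force: [0.4, 0.1, -1.4]
width: 7.6
grasp_force: 30.0
[-0.279  0.173  1.731 -0.36   1.145  1.37 ] [ 518.1 -233.7  360. ] [[0.998, 0.053, 0.019], [0.056, -0.939, -0.339], [-0.001, 0.34, -0.941]] [ 0.38410829  0.12691137 -1.42382451] [ 0.18948628  0.14753058 -0.0119878 ]
```

View pics/w2.png

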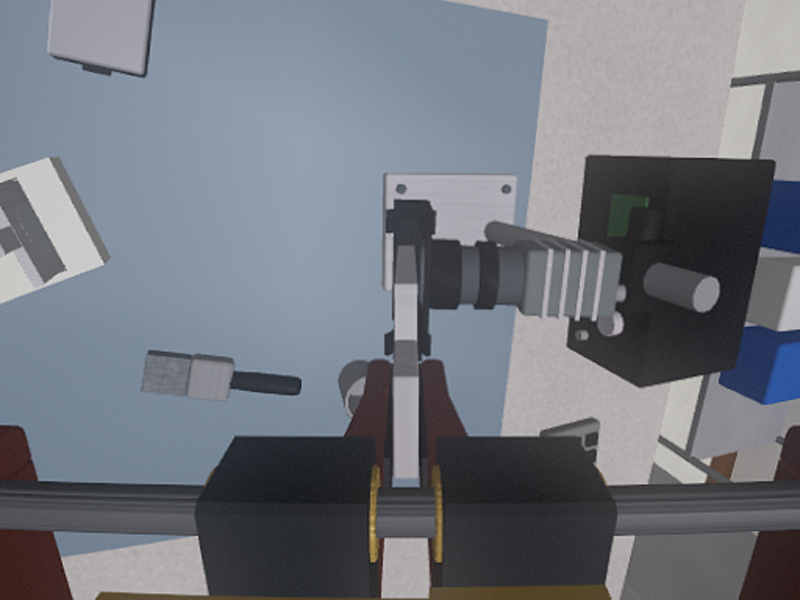

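```bash
python3 - <<'E'
from h import *
W=load("w2")
c=cv2.resize(W["img"][108:228,240:340,::-1],None,fx=5,fy=5,interpolation=cv2.INTER_CUBIC);c=np.clip(c.astype(float)*1.6,0,255).astype(np.uint8)
S=load("scene0");D=load("side0")
cu=m(100,170,5,0,0,[(305,212),(335,350),(132,398)]); cd=m(318,226,5,400,0,[(598,295),(443,413)])+[(366.7,348.5),(396,321.7)]
O=[(S,[[75,60,14],[75,-60,14],[-75,-60,14]],cu),(D,[[75,-60,14],[75,60,14],[-75,60,14],[-75,-60,14]],cd)]
ow=(W,[[75,-60,14],[-75,-60,14],[75,60,14]],px([(384,174),(517,175),(384,290)]))
for n,o in [("sd",O),("all",O+[ow]),("w",[ow])]:
    q,r=fit(o,[528,-412,1.618]); print(n,q.round(3),r.round(1).tolist())
    org,R=HT(q)
    P=np.array([[12,46.5,72],[12,-46.5,72],[-12,46.5,72],[-12,-46.5,72],[5.25,-40,60],[-5.25,-40,60]])@R.T+org
    u=proj(W,P); print((u*1.5625).round(0).tolist())
    col={"sd":(0,255,0),"all":(0,255,255),"w":(0,0,255)}[n]
    for a in u:
        x,y=((a+.5-[240,108])*5).astype(int); cv2.drawMarker(c,(int(x),int(y)),col,0,8,1)
cv2.imwrite("pics/w2c.png",c)
E
```

```text
sd [ 528.109 -412.264    1.618] [[0.8, -0.7], [-0.1, 0.2], [-0.1, 0.1], [-0.8, -1.0], [-0.3, -0.5], [0.4, 0.9], [1.7, 0.5]]
[[392.0, 355.0], [392.0, 208.0], [429.0, 355.0], [433.0, 209.0], [403.0, 217.0], [421.0, 217.0]]
all [ 526.687 -410.43     1.615] [[1.3, -1.1], [0.3, -0.2], [0.3, -0.4], [-1.5, -1.2], [-1.1, -0.8], [-0.7, 0.7], [0.8, 0.4], [0.8, -0.7], [0.5, -1.3], [0.8, 0.6]]
[[389.0, 356.0], [389.0, 210.0], [426.0, 357.0], [430.0, 210.0], [401.0, 218.0], [418.0, 219.0]]
w [ 525.555 -409.173    1.606] [[0.3, -0.4], [-0.0, -0.3], [-0.3, 1.0]]
[[386.0, 357.0], [388.0, 210.0], [424.0, 357.0], [429.0, 211.0], [399.0, 219.0], [416.0, 219.0]]
```

View pics/w2c.png

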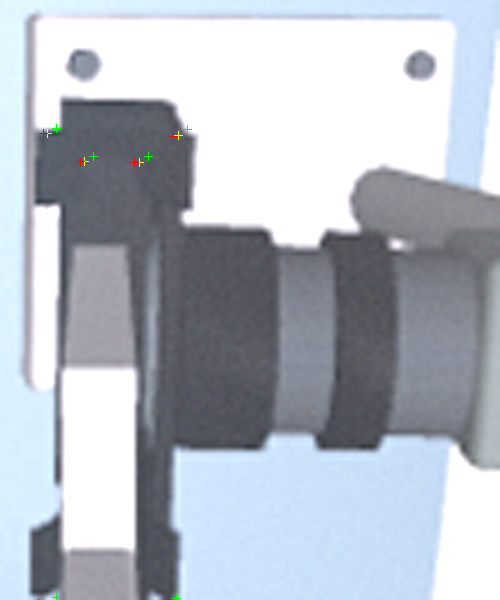

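```bash
cat >> h.py <<'E'
QC=np.array([526.687,-410.43,1.615])
E
python3 - <<'E'
from h import *
W=load("w2"); o,p,R=tool()
c2=lambda pts:np.array(m(240,108,5,0,0,pts))
# lens centre row check
org,RH=HT(QC)
for x in(-20,-40,-60):
    P=np.array([[x,s*24,38] for s in(-1,1)])@RH.T+org; u=(proj(W,P)+.5-[240,108])*5; print("barrel rows",x,u.round(0).tolist())
# polariser in tool frame: [x,y,z]: tool = T + (py, s, -pz)
pts=np.array([[18,-4,-108],[18,4,-108],[18,-4,-76],[18,4,-76],[38,-4,-76],[38,4,-76]],float)
pix=c2([(63,550),(137,550),(62,367),(137,367),(77,245),(128,245)])
def f(T): return (proj(W,(Ro.from_rotvec([0,T[3],T[4]]).apply(pts)+T[:3])@R.T+p)-pix).ravel()
r=least_squares(f,[0,0,100,0,0]); print("pol in tool",r.x.round(3),r.fun.reshape(-1,2).round(1).tolist())
T=r.x[:3].copy()
# desired orientation: tool z=-zH, y=-xH, x = y x z
Rd=np.column_stack([np.cross(-RH[:,0],-RH[:,2]),-RH[:,0],-RH[:,2]])
print("rot err (tool)",Ro.from_matrix(R.T@Rd).as_rotvec().round(4))
for zb in(85,60,0):
    tgt=org+RH@[0,0,zb]-Rd@T; print(zb,"tcp",tgt.round(1),"delta tool",(R.T@(tgt-p)).round(1), "delta Rd",(Rd.T@(tgt-p)).round(1))
E
```

```text
barrel rows -20 [[207.0, 227.0], [200.0, 448.0]]
barrel rows -40 [[303.0, 228.0], [292.0, 449.0]]
barrel rows -60 [[399.0, 230.0], [384.0, 450.0]]
pol in tool [ 4.53160e+01 -1.90900e+00  1.32801e+02  4.70000e-01  1.00000e-02] [[0.4, -0.1], [-0.6, 0.1], [1.5, 0.0], [-1.2, 0.1], [-1.5, -0.1], [1.4, -0.0]]
rot err (tool) [-0.0026 -0.0038  0.01  ]
85 tcp [ 473.8 -239.9  355.3] delta tool [-44.9   1.    5.6] delta Rd [-44.8   1.5   5.8]
60 tcp [ 474.2 -248.4  331.8] delta tool [-45.    1.1  30.6] delta Rd [-44.8   1.5  30.8]
0 tcp [ 475.1 -268.9  275.4] delta tool [-45.2   1.3  90.6] delta Rd [-44.8   1.5  90.8]
```

```bash
python3 - <<'E'
from h import *
W=load("w2"); o,p,R=tool()
c2=lambda pts:np.array(m(240,108,5,0,0,pts))
org,RH=HT(QC)
pts=np.array([[38,-4,0],[38,4,0],[38,-4,-76],[38,4,-76],[18,-4,-76],[18,4,-76]],float)
pix=c2([(77,245),(128,245),(62,367),(137,367),(63,550),(137,550)])
f=lambda T:(proj(W,(Ro.from_rotvec([0,T[3],T[4]]).apply(pts)+T[:3])@R.T+p)-pix).ravel()
r=least_squares(f,[0,0,100,0,0]); print("pol in tool",r.x.round(3),r.fun.reshape(-1,2).round(1).tolist())
g=lambda T:f(np.r_[T,0,0])
r=least_squares(g,[0,0,100]); print("fixed rot",r.x.round(2),r.fun.reshape(-1,2).round(1).tolist())
T=r.x
print("tab top rows(800)",(proj(W,(np.array([[18,0,-108],[-18,0,-108]])+T)@R.T+p)*1.5625).round(0).tolist())
Rd=np.column_stack([np.cross(-RH[:,0],-RH[:,2]),-RH[:,0],-RH[:,2]])
print("rot err (tool)",Ro.from_matrix(R.T@Rd).as_rotvec().round(4))
for zb in(85,60,0):
    tgt=org+RH@[0,0,zb]-Rd@T; print(zb,"tcp",tgt.round(1),"delta tool",(R.T@(tgt-p)).round(1))
E
```

```text
pol in tool [-9.6900e-01 -2.0040e+00  8.9772e+01 -1.4000e-02  3.0000e-03] [[-0.7, -0.0], [-0.2, 0.0], [0.0, 0.1], [0.5, 0.1], [-0.1, -0.1], [0.1, -0.1]]
fixed rot [-1.09 -1.91 93.46] [[-0.7, -0.6], [-0.3, -0.6], [0.2, 0.7], [0.3, 0.8], [0.1, -0.4], [0.0, -0.3]]
tab top rows(800) [[406.0, 379.0], [406.0, 484.0]]
rot err (tool) [-0.0026 -0.0038  0.01  ]
85 tcp [ 520.7 -251.3  318.4] delta tool [ 1.4  1.6 45.1]
60 tcp [ 521.1 -259.8  294.9] delta tool [ 1.3  1.7 70.1]
0 tcp [ 522.  -280.3  238.5] delta tool [  1.1   1.8 130.1]
```

```bash
python3 jog.py '[[1.3,1.7,0,0,0,0.01],[0,0,30,0,0,0],[0,0,20,0,0,0],[0,0,10,0,0,0],[0,0,10,0,0,0]]' 
python3 jog.py '[[0,0,5,0,0,0],[0,0,5,0,0,0],[0,0,5,0,0,0],[0,0,0,0,0,0],[0,0,0,0,0,0]]' 
```

```text
t: 6.7
ee_pos: [521.6, -261.5, 294.3]
orientation: [2.794, 0.057, 0.017]
ft_force: [0.8, 4.0, -1.5]
width: 8.2
grasp_force: 30.0
t: 7.12
ee_pos: [521.3, -265.8, 280.1]
orientation: [2.792, 0.061, 0.015]
ft_force: [0.4, 2.2, -3.5]
width: 7.9
grasp_force: 30.0
```

```bash
python3 jog.py '[[0,0,6,0,0,0],[0,0,6,0,0,0],[0,0,6,0,0,0],[0,0,0,0,0,0]]' 
python3 jog.py '[[0,0,6,0,0,0],[0,0,6,0,0,0],[0,0,4,0,0,0],[0,0,0,0,0,0]]' 
python3 - <<'E'
from h import *
o,p,R=tool();org,RH=HT(QC);print((RH.T@(p-org)).round(1),o["ft_force"],o["moment"])
E
```

```text
t: 7.45
ee_pos: [521.6, -272.0, 262.8]
orientation: [2.792, 0.062, 0.015]
ft_force: [0.2, 1.3, -4.8]
width: 8.3
grasp_force: 30.0
t: 7.78
ee_pos: [522.0, -277.4, 248.0]
orientation: [2.792, 0.061, 0.015]
ft_force: [0.6, 3.0, -4.4]
width: 7.5
grasp_force: 30.0
[ -2.4  -1.2 103.4] [ 0.59117546  2.95297334 -4.3526874 ] [ 1.12959961 -0.12827251 -0.07706505]
```

```bash
python3 jog.py '[[0,0,3,0,0,0],[0,0,2,0,0,0],[0,0,0,0,0,0]]' 
python3 jog.py '[[0,0,2,0,0,0],[0,0,0,0,0,0]]' 
python3 jog.py '[[0,0,2,0,0,0],[0,0,0,0,0,0]]' 
python3 - <<'E'
from h import *
o,p,R=tool();org,RH=HT(QC);print((RH.T@(p-org)).round(1),o["ft_force"]@RH,o["moment"])
E
```

```text
t: 8.03
ee_pos: [522.1, -279.0, 243.7]
orientation: [2.792, 0.061, 0.016]
ft_force: [-0.5, 5.0, -2.2]
width: 7.6
grasp_force: 30.0
t: 8.2
ee_pos: [522.2, -279.4, 242.9]
orientation: [2.792, 0.06, 0.016]
ft_force: [-3.2, 9.0, 5.2]
width: 7.6
grasp_force: 30.0
t: 8.37
ee_pos: [522.3, -279.6, 242.9]
orientation: [2.792, 0.059, 0.017]
ft_force: [-9.1, 18.3, 22.4]
width: 7.6
grasp_force: 30.1
[-2.8 -1.4 97.9] [ 9.89557622  8.23888847 27.45071211] [ 2.05250379  1.52998591 -0.67955592]
```

```bash
python3 jog.py '[[0,0,-2,0,0,0],[0,0,0,0,0,0]]' 
python3 jog.py '[[0,0,0,0,0,0],[0,0,0,0,0,0],[0,0,0,0,0,0],[0,0,0,0,0,0]]' 26
python3 jog.py '[[0,0,-15,0,0,0],[0,0,-25,0,0,0],[0,0,-35,0,0,0],[0,0,-35,0,0,0],[0,0,0,0,0,0]]' 
python3 - <<'E'
from h import *
o,p,R=tool();print(p.round(1),o["qpos"].round(3))
W=ctrl.get_image("wrist");np.savez("w3.npz",**W);D=ctrl.get_image("side");np.savez("d3.npz",**D)
S=ctrl.get_image("scene");np.savez("s3.npz",**S)
org,RH=HT(QC)
a=cv2.resize(W["img"][95:245,210:343,::-1],(532,600),interpolation=cv2.INTER_CUBIC)
b=cv2.resize(D["img"][205:305,318:385,::-1],(268,400),interpolation=cv2.INTER_CUBIC)
c=cv2.resize(S["img"][180:230,130:197,::-1],(268,200),interpolation=cv2.INTER_CUBIC)
# expected home corners: top of frame z=76 & tab
P=np.array([[0,38,76],[0,-38,76],[0,18,108],[0,-18,108]])@RH.T+org
for u in proj(W,P): cv2.drawMarker(a,tuple(int(v) for v in (u+.5-[210,95])*4),(0,0,255),0,10,1)
for u in proj(D,P): cv2.drawMarker(b,tuple(int(v) for v in (u+.5-[318,205])*4),(0,0,255),0,10,1)
for u in proj(S,P): cv2.drawMarker(c,tuple(int(v) for v in (u+.5-[130,180])*4),(0,0,255),0,10,1)
cv2.imwrite("pics/ins.png",np.hstack([a,np.vstack([b,c])]))
E
```

```text
t: 8.53
ee_pos: [522.3, -279.4, 242.9]
orientation: [2.792, 0.061, 0.017]
ft_force: [-2.8, 8.5, 5.9]
width: 8.1
grasp_force: 30.0
t: 8.87
ee_pos: [522.4, -280.4, 242.2]
orientation: [2.791, 0.061, 0.016]
ft_force: [-0.6, -0.3, 0.1]
width: 25.7
grasp_force: 0.0
t: 9.28
ee_pos: [523.0, -242.3, 352.1]
orientation: [2.788, 0.06, 0.03]
ft_force: [1.9, 0.2, 0.5]
width: 25.9
grasp_force: 0.0
[ 523.  -242.3  352.1] [-0.29   0.187  1.733 -0.367  1.116  1.382]
```

View pics/ins.png

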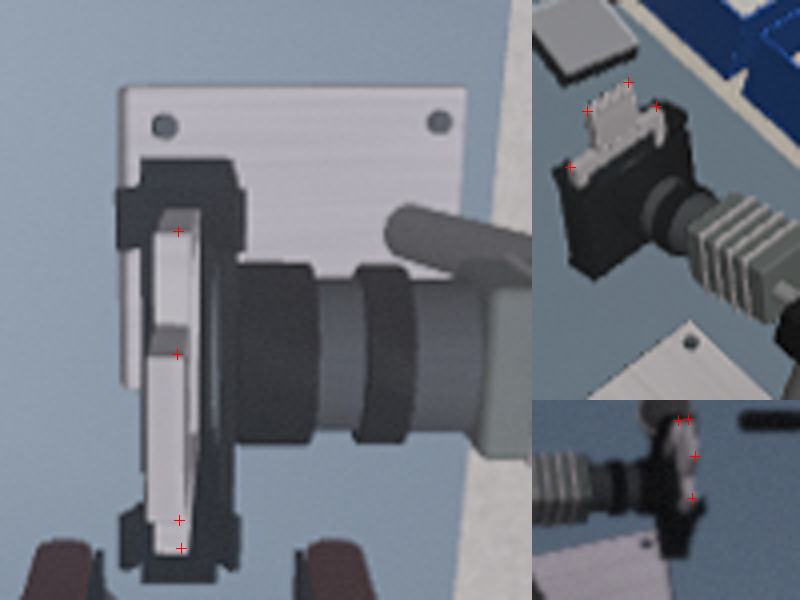

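Seated: the wrist view shows the frame's top edge and the tab at their home rows (231, 354 and 520, as predicted), and the fingers are clear. Next is the module.

```bash
python3 jog.py '[[0,0,0,0.117,0,0],[0,0,0,0.117,0,0],[0,0,0,0.116,0,0],[3,-38,6,0,0,0],[3,-38,6,0,0,0]]' 88
python3 jog.py '[[3,-38,6,0,0,0],[3,-38,6,0,0,0],[3,-38,6,0,0,0],[3,-38,6,0,0,0],[3,-38,6,0,0,0]]' >/dev/null
python3 jog.py '[[3,-38,6,0,0,0],[3,-38,6,0,0,0],[3,-38,6,0,0,0],[3,-38,6,0,0,0],[3,-38,6,0,0,0]]' 
python3 jog.py '[[3,-38,6,0,0,0],[3,-38,6,0,0,0],[0,0,0,0,0,-0.119],[0,0,0,0,0,-0.119],[0,0,0,0,0,-0.119]]' 
python3 jog.py '[[0,0,0,0,0,-0.119],[0,0,0,0,0,-0.119],[0,0,0,0,0,-0.119],[0,0,0,0,0,-0.119],[0,0,0,0,0,-0.119]]' >/dev/null
python3 jog.py '[[0,0,0,0,0,-0.119],[0,0,0,0,0,-0.119],[0,0,0,0,0,-0.119],[0,0,0,0,0,-0.119],[0,0,0,0,0,-0.119]]' >/dev/null
python3 jog.py '[[0,0,0,0,0,-0.119],[0,0,0,0,0,0],[0,0,0,0,0,0]]' 
python3 - <<'E'
from h import *
o,p,R=tool();print(p.round(1),o["qpos"].round(3),R.round(3).tolist(),o["width"])
W=ctrl.get_image("wrist");np.savez("w4.npz",**W)
q=[537,298,np.radians(-82)]
P=yawpose(q,np.array([[a*5,b*32,128.] for a in (1,-1) for b in(-1,1)]))
u=proj(W,P);print(u.round(1).tolist())
x0,y0=(u.mean(0)-[66,60]).astype(int);x0=max(0,min(x0,512-133));y0=max(0,min(y0,384-100));print(x0,y0)
cv2.imwrite("pics/w4.png",cv2.resize(W["img"][y0:y0+100,x0:x0+133,::-1],(798,600),interpolation=cv2.INTER_CUBIC))
E
```

```text
t: 9.85
ee_pos: [521.8, -170.1, 331.2]
orientation: [-3.139, -0.054, -0.002]
ft_force: [0.6, 1.2, -0.0]
width: 56.4
grasp_force: 0.0
t: 10.68
ee_pos: [535.3, 215.9, 271.5]
orientation: [3.14, 0.069, 0.001]
ft_force: [1.3, 0.2, 0.0]
width: 88.1
grasp_force: 0.0
t: 11.1
ee_pos: [537.9, 291.1, 259.1]
orientation: [3.075, 0.637, -0.001]
ft_force: [1.1, -0.2, -0.5]
width: 88.1
grasp_force: 0.0
t: 12.18
ee_pos: [538.4, 290.3, 260.2]
orientation: [2.065, 2.366, 0.001]
ft_force: [0.0, -0.6, -0.1]
width: 87.6
grasp_force: 0.0
[538.4 290.3 260.2] [ 4.750e-01  3.810e-01  1.643e+00 -1.000e-03  1.116e+00  3.400e-01] [[-0.135, 0.991, 0.001], [0.991, 0.135, -0.0], [-0.0, 0.001, -1.0]] 87.56019601173037
[[223.7, 189.0], [294.8, 188.7], [223.3, 178.2], [295.2, 177.9]]
193 123
```

View pics/w4.png

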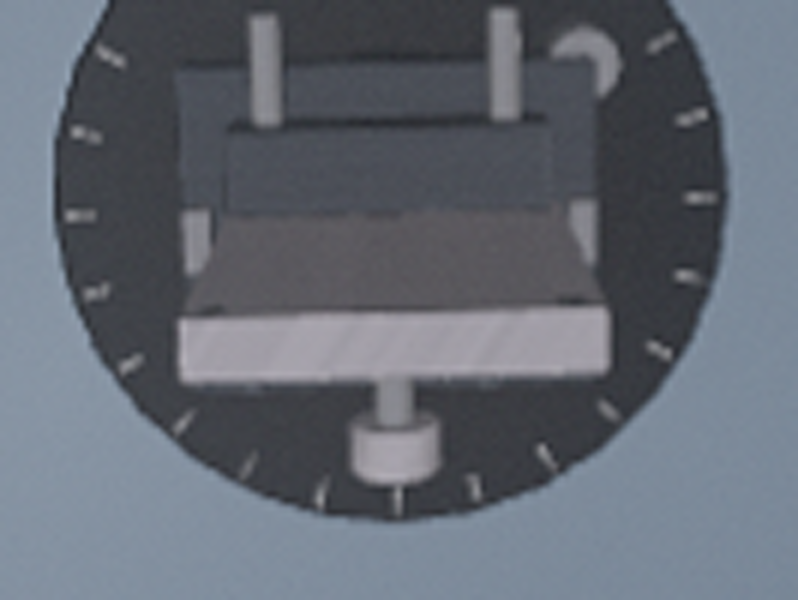

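```bash
python3 - <<'E'
from h import *
W=load("w4");o,p,R=tool()
pix=m(193,123,6,0,0,[(179,318),(610,306),(181,384),(611,374)])
q,r=fit([(W,[[-5,-32,128],[-5,32,128],[5,-32,128],[5,32,128]],pix)],[537,298,-1.43]);print(q.round(3),r.round(1).tolist())
Rd=Ro.from_euler('z',q[2]).as_matrix(); Rd=np.column_stack([-Rd[:,0],Rd[:,1],-Rd[:,2]])
print("rot",Ro.from_matrix(R.T@Rd).as_rotvec().round(4))
tgt=np.array([q[0],q[1],38+76-2]) ; print("delta tool after rot",(Rd.T@(tgt-p)).round(1), tgt.round(1))
E
```

```text
[535.857 300.917  -1.41 ] [[-0.1, 0.1], [0.1, 0.2], [0.2, -0.1], [-0.2, -0.2]]
rot [ 0.0015  0.0002 -0.0259]
delta tool after rot [ 10.7  -0.9 148.6] [535.9 300.9 112. ]
```

```bash
python3 jog.py '[[0,0,0,0,0,-0.026],[11.9,1,0,0,0,0],[0,0,38,0,0,0],[0,0,38,0,0,0],[0,0,38,0,0,0]]' 
python3 jog.py '[[0,0,24,0,0,0],[0,0,10,0,0,0],[0,0,0,0,0,0]]' 
python3 jog.py '[[0,0,0,0,0,0],[0,0,0,0,0,0],[0,0,0,0,0,0],[0,0,0,0,0,0],[0,0,0,0,0,0]]' 50
python3 - <<'E'
from h import *
o,p,R=tool();print(p.round(1),R.round(3).tolist(),o["width"],o["ft_force"],o["moment"])
E
```

```text
t: 12.65
ee_pos: [538.6, 304.2, 147.2]
orientation: [2.032, 2.393, 0.008]
ft_force: [0.7, -0.3, -0.9]
width: 87.8
grasp_force: 0.0
t: 12.9
ee_pos: [536.8, 302.9, 111.2]
orientation: [-2.032, -2.396, 0.002]
ft_force: [0.0, 0.0, 0.7]
width: 87.3
grasp_force: 0.0
t: 13.32
ee_pos: [537.5, 303.2, 115.5]
orientation: [2.03, 2.396, 0.004]
ft_force: [-6.0, -1.4, 7.6]
width: 64.1
grasp_force: 30.0
[537.5 303.2 115.5] [[-0.164, 0.986, 0.002], [0.986, 0.164, 0.001], [0.001, 0.002, -1.0]] 64.09823263438778 [-5.97995269 -1.41271584  7.63111871] [-0.23221067  1.18760753 -0.07226594]
```

```bash
python3 jog.py '[[0,0,-8,0,0,0],[0,0,-12,0,0,0],[0,0,-30,0,0,0],[0,0,-35,0,0,0],[0,0,-35,0,0,0]]' 
python3 jog.py '[[0,0,-30,0,0,0],[0,0,0,0,0,0],[0,0,0,0,0,0]]' 
cat >> h.py <<'E'
QF=np.array([527.2,-412.3,1.615])
def target(T): # T = module origin in tool frame
    org,RH=HT(QF); Rm=np.column_stack([-RH[:,0],-RH[:,1],RH[:,2]]); mo=org+RH@[157,0,-14]
    Rd=np.column_stack([-Rm[:,0],Rm[:,1],-Rm[:,2]]); return mo-Rd@T,Rd
E
python3 - <<'E'
from h import *
o,p,R=tool();print(p.round(1),o["width"],o["ft_force"],o["moment"],Ro.from_matrix(R).as_rotvec())
W=ctrl.get_image("wrist");np.savez("w5.npz",**W)
pts=np.array([[5,-32,-90],[5,32,-90],[-5,32,-90],[-5,-32,-90]],float)
pr=lambda T:proj(W,(pts+T)@R.T+p)
u=pr([0,0,77.5]);print("pred",u.round(1).tolist())
g=cv2.cvtColor(W["img"],cv2.COLOR_RGB2GRAY);c=u.mean(0).astype(int)
for dx in(-25,0,25): print(dx,g[c[1]-18:c[1]+18,c[0]+dx].tolist())
print(g[c[1],c[0]-52:c[0]-32].tolist(),g[c[1],c[0]+32:c[0]+52].tolist())
Td=[0,0,77.5];t,Rd=target(np.array(Td));print("target",t.round(1),"dworld",(t-p).round(1),"dtool",(R.T@(t-p)).round(1),"rot tool",Ro.from_matrix(R.T@Rd).as_rotvec().round(3),"in Rd",(Rd.T@(t-p)).round(1))
E
```

```text
t: 13.73
ee_pos: [538.0, 302.9, 236.3]
orientation: [2.029, 2.396, 0.006]
ft_force: [1.0, 0.5, -1.9]
width: 63.8
grasp_force: 29.9
t: 13.98
ee_pos: [539.1, 303.6, 267.4]
orientation: [2.028, 2.394, 0.014]
ft_force: [-0.7, -0.7, -2.4]
width: 63.9
grasp_force: 29.9
[539.1 303.6 267.4] 63.89429582054096 [-0.66549038 -0.67437953 -2.40726933] [-0.05011422  0.04550358 -0.03773239] [2.02756548 2.39412729 0.01402298]
pred [[192.0, 269.3], [328.2, 269.2], [326.7, 287.6], [193.4, 287.6]]
-25 [97, 97, 96, 96, 99, 97, 97, 97, 98, 100, 97, 97, 97, 96, 93, 155, 170, 171, 171, 170, 171, 171, 173, 171, 170, 170, 173, 172, 171, 170, 166, 167, 164, 132, 136, 134]
0 [94, 93, 95, 94, 95, 95, 95, 95, 94, 95, 94, 96, 95, 93, 102, 155, 166, 168, 167, 165, 166, 167, 167, 169, 168, 169, 170, 169, 166, 167, 165, 167, 162, 132, 134, 135]
25 [92, 94, 95, 94, 94, 94, 94, 95, 95, 98, 96, 96, 95, 93, 115, 160, 170, 167, 168, 167, 166, 167, 167, 168, 170, 169, 169, 169, 166, 165, 163, 162, 150, 133, 133, 135]
[166, 166, 167, 168, 167, 165, 168, 167, 169, 167, 167, 164, 167, 167, 167, 166, 166, 166, 165, 167] [169, 168, 166, 163, 161, 161, 163, 164, 165, 166, 167, 168, 167, 166, 165, 165, 166, 165, 165, 166]
target [ 515.3 -143.3  156. ] dworld [ -23.8 -446.9 -111.4] dtool [-437.2  -98.1  109.3] rot tool [ 0.03  -0.352  0.118] in Rd [-380.5  -43.6  257. ]
```

```bash
python3 jog.py '[[0,0,0,0.01,-0.117,0.039],[0,0,0,0.01,-0.117,0.039],[0,0,0,0.01,-0.117,0.039],[0,0,0,0,0,0]]' 
python3 - <<'E'
from h import *
o,p,R=tool();W=load("w5")
g=cv2.cvtColor(W["img"],cv2.COLOR_RGB2GRAY);print(g[283,184:204].tolist(),g[283,316:336].tolist())
t,Rd=target(np.array([-1.5,0,77.5]));d=t-p
print("d",d.round(1),"rot",Ro.from_matrix(R.T@Rd).as_rotvec().round(3),"horiz",(R.T@[d[0],d[1],0]).round(1),"vert",(R.T@[0,0,d[2]]).round(1))
E
```

```text
t: 14.37
ee_pos: [536.6, 304.7, 260.8]
orientation: [1.977, 2.075, -0.367]
ft_force: [-0.9, -0.4, -1.7]
width: 64.2
grasp_force: 29.9
[42, 42, 41, 42, 41, 43, 40, 35, 76, 154, 166, 166, 168, 170, 171, 171, 170, 167, 166, 166] [167, 165, 166, 165, 167, 167, 167, 167, 167, 171, 128, 57, 36, 41, 39, 40, 39, 41, 41, 41]
d [ -21.3 -446.6 -105.4] rot [-0.007  0.008  0.006] horiz [-416.8  -42.3  156.1] vert [36.9  0.9 98.7]
```

```bash
python3 jog.py '[[-34.7,-3.5,13,0,0,0],[-34.7,-3.5,13,0,0,0],[-34.7,-3.5,13,0,0,0],[-34.7,-3.5,13,0,0,0],[-34.7,-3.5,13,0,0,0]]' >/dev/null
python3 jog.py '[[-34.7,-3.5,13,0,0,0],[-34.7,-3.5,13,0,0,0],[-34.7,-3.5,13,0,0,0],[-34.7,-3.5,13,0,0,0],[-34.7,-3.5,13,0,0,0]]'
python3 jog.py '[[-34.7,-3.5,13,0,0,0],[-34.7,-3.5,13,0,0,0],[9,0,24,0,0,0],[9,0,24,0,0,0],[9,0,24,0,0,0]]'
python3 jog.py '[[0,0,0,-0.007,0.008,0.006],[0,0,0,0,0,0],[0,0,0,0,0,0]]'
python3 - <<'E'
from h import *
o,p,R=tool()
t,Rd=target(np.array([-1.5,0,77.5]));d=t-p
print("d",d.round(1),"rot",Ro.from_matrix(R.T@Rd).as_rotvec().round(3),"dtool",(R.T@d).round(1))
E
```

```text
t: 15.2
ee_pos: [518.3, -70.6, 260.1]
orientation: [1.982, 2.079, -0.357]
ft_force: [0.3, 0.8, -1.3]
width: 63.8
grasp_force: 29.9
t: 15.62
ee_pos: [514.4, -143.6, 182.4]
orientation: [1.985, 2.076, -0.355]
ft_force: [0.2, -0.1, -1.8]
width: 63.7
grasp_force: 29.9
t: 15.87
ee_pos: [515.8, -142.7, 184.5]
orientation: [1.988, 2.074, -0.34]
ft_force: [0.1, -0.4, -2.1]
width: 63.9
grasp_force: 29.9
d [ -0.5   0.8 -29. ] rot [ 0.003 -0.007 -0.003] dtool [10.5 -0.6 27.1]
```

```bash
python3 jog.py '[[5,0,14,0,0,0],[5,-0.5,13,0,0,0],[0,0,0,0,0,0]]' >/dev/null
for i in 1 2 3 4 5 6; do python3 jog.py '[[0,0,0,0,0,0]]' | grep -E 'ee_pos|orient' | tr '\n' ' '; echo; done
python3 - <<'E'
from h import *
P=[];V=[]
for i in range(8):
    S=ctrl.get_image("side"); o,p,R=tool();P.append(p);V.append(o["orientation"])
print(np.std(P,0).round(2),np.std(V,0).round(4))
p=np.mean(P,0);R=Ro.from_rotvec(np.mean(V,0)).as_matrix()
t,Rd=target(np.array([-1.5,0,77.5]));d=t-p
print("d",d.round(1),"rot",Ro.from_matrix(R.T@Rd).as_rotvec().round(3),"dtool",(R.T@d).round(1))
E
```

```text
ee_pos: [515.7, -142.1, 156.1] orientation: [1.987, 2.073, -0.34] 
ee_pos: [516.2, -142.2, 156.6] orientation: [1.987, 2.072, -0.339] 
ee_pos: [516.2, -142.2, 156.5] orientation: [1.987, 2.072, -0.339] 
ee_pos: [516.0, -142.2, 156.2] orientation: [1.987, 2.072, -0.339] 
ee_pos: [515.7, -142.2, 155.9] orientation: [1.987, 2.073, -0.34] 
ee_pos: [515.6, -142.2, 155.6] orientation: [1.988, 2.073, -0.34] 
[0.06 0.01 0.12] [0.0001 0.0001 0.0002]
d [-0.1  0.3  0.3] rot [ 0.002 -0.006 -0.003] dtool [ 0.2 -0.1 -0.4]
```

```bash
python3 - <<'E'
from h import *
o,p,R=tool();W=ctrl.get_image("wrist");np.savez("w6.npz",**W)
g=cv2.cvtColor(W["img"],cv2.COLOR_RGB2GRAY)
pts=np.array([[5,0,-90],[-5,0,-90],[5,-24,0],[5,0,0],[5,24,0]],float)
for T in([-2.8,-.4,77.5],):
    for pit in (0,0.05):
        q=Ro.from_rotvec([0,pit,0]).apply(pts-[0,0,-78])+[0,0,-78]
        u=proj(W,(q+T)@R.T+p);print(pit,u.round(1).tolist())
u=proj(W,(pts+[-2.8,-.4,77.5])@R.T+p)
for a in u[2:]: print(int(a[0]),int(a[1])-14,g[int(a[1])-14:int(a[1])+15,int(a[0])].tolist())
a=u[:2].mean(0).astype(int);print(a[1]-16,g[a[1]-16:a[1]+17,a[0]].tolist())
# left/right edges of back face at two rows -> lean about tool x
for r in (int(u[3,1])+12,int(u[0,1])-15): 
    e=np.abs(np.diff(g[r].astype(int))); print(r,[(i,int(e[i])) for i in np.where(e>14)[0] if 170<i<350])
E
```

```text
0 [[259.7, 273.3], [259.7, 291.5], [227.1, 209.3], [259.6, 209.3], [292.1, 209.3]]
0.05 [[259.7, 274.7], [259.7, 292.3], [226.9, 204.5], [259.6, 204.5], [292.3, 204.5]]
227 195 [128, 130, 129, 129, 128, 129, 130, 130, 128, 128, 128, 128, 127, 128, 130, 112, 96, 99, 98, 98, 99, 99, 96, 97, 98, 96, 96, 95, 92]
259 195 [129, 130, 127, 129, 128, 129, 128, 128, 127, 127, 128, 128, 127, 129, 129, 111, 96, 97, 98, 98, 98, 96, 95, 98, 98, 97, 96, 97, 95]
292 195 [128, 126, 127, 128, 128, 126, 129, 127, 127, 125, 127, 128, 128, 128, 123, 106, 96, 98, 96, 97, 97, 98, 96, 94, 97, 96, 94, 95, 95]
266 [99, 97, 96, 96, 96, 97, 96, 99, 102, 140, 168, 170, 169, 169, 168, 168, 168, 170, 170, 170, 173, 171, 171, 170, 168, 168, 166, 173, 173, 173, 172, 172, 173]
221 [(np.int64(210), 19), (np.int64(306), 17)]
258 [(np.int64(197), 45), (np.int64(198), 16), (np.int64(320), 30)]
```

The module sits square in the hand: its lower edge is at row 210 against 209.3 predicted, and there is no lean. The pose is on target, so I'm handing the job in.

```bash
python3 -c "
from workcell import ctrl
print(ctrl.close_job())"
```

```text
the job is handed in; nothing more can be done
None
```

The polarising filter is fully home in the camera's slot and released, and the arm is holding the module by its side edges in front of the lens, within about 1 mm and 0.01 rad of my computed target pose; the job is handed in, with no verdict returned.

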